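Spin the plate turntable and brake it on its mark

TASK

Check the woven plate for wobble: with a fingertip flick the turntable anticlockwise (seen from above) so that it spins freely, and let its metal tab go past the upright wooden block at least twice. Then brake the spinning wheel with a fingertip so that it stops with the tab in front of the block, wholly within the block's width, and take the hand away with the wheel at rest there. The first stop counts: do not push the stopped wheel round to the block afterwards, and do not grasp, lift or disturb anything.

Things in the scene. Friction and masses are not known exactly. Their poses are not given: they have to be found in the camera images.
- stand: Fixed stand; origin on the table (z = 0) on the wheel's upright axis. Dark foot 170 mm across, 18 mm high, under the wheel. An upright dark wooden block (22 mm thick, 60 mm wide, 78 mm high) stands on the stand's +x side, inner face 165 mm from the axis: the stand's x axis points from the axis to the block's middle; the block spans y = -30 to +30 mm in the stand's frame.
- hub (a point): Centre of the wheel's top face, on its axis. The wheel is a flat pale wooden disc, 260 mm across, 18 mm thick, its top 63 mm above the table, about 0.75 kg, turning about the upright axis. A woven plate 128 mm across, 9 mm high, is fixed in its middle, inside the four pegs. The bare flat ring from 85 to 130 mm radius is clear for a fingertip to press on.
- tab (a point): Outer end of the flat dark metal tab (14 mm wide, 8 mm thick, centred at half the disc's thickness, so below the disc's top) that sticks out of the wheel's rim, 156 mm from the axis. It passes 9 mm short of the block's inner face and cannot hit it.
- peg0 (a point): Centre of the top of an upright wooden peg on the wheel, 14 mm thick and standing 32 mm above the disc's top (top at z = 95 mm), 75 mm from the wheel's axis. The four pegs stand every 90 deg; this one lies 45 deg anticlockwise (from above) of the tab. They are good to flick against. Fixed to the wheel.
- peg1 (a point): Centre of the top of an upright wooden peg on the wheel, 14 mm thick and standing 32 mm above the disc's top (top at z = 95 mm), 75 mm from the wheel's axis. The four pegs stand every 90 deg; this one lies 135 deg anticlockwise (from above) of the tab. They are good to flick against. Fixed to the wheel.
- peg2 (a point): Centre of the top of an upright wooden peg on the wheel, 14 mm thick and standing 32 mm above the disc's top (top at z = 95 mm), 75 mm from the wheel's axis. The four pegs stand every 90 deg; this one lies 225 deg anticlockwise (from above) of the tab. They are good to flick against. Fixed to the wheel.
- peg3 (a point): Centre of the top of an upright wooden peg on the wheel, 14 mm thick and standing 32 mm above the disc's top (top at z = 95 mm), 75 mm from the wheel's axis. The four pegs stand every 90 deg; this one lies 315 deg anticlockwise (from above) of the tab. They are good to flick against. Fixed to the wheel.
- wheel (a joint): Angle of the wheel, rad, endless (not wrapped), growing anticlockwise seen from above. The tab faces the middle of the block at 0 and every multiple of 2 pi. Starts between -4.7 and -1.6: first pass at 0, second at 2 pi. Light bearing: at 3 rad/s it loses about 0.36 rad/s each second, at 0.7 about 0.13 (within 30 %). A fingertip pressed on the disc with a few newtons stops it almost at once.
- plates: Loose bystander: stack of five small woven plates, 100 mm across, 45 mm high; origin at the centre of its underside. Leave alone.
- glass: Loose bystander: empty tea glass, 62 mm across the rim, 85 mm high; origin at the centre of its underside. Leave alone.
- awl: Loose bystander: awl like a screwdriver, wooden handle, 150 mm long, lying on the table along its x axis. Leave alone.
- bowl: Loose bystander: brass bowl, 100 mm across, 45 mm high; origin at the centre of its underside. Leave alone.

How it is judged:
By the outcome, as a careful person would: the job done as asked, in the order asked, and still so for the second after the job is handed in, with the robot touching nothing.
It also fails if it takes over 54 s, if anything falls off the work surface, if the arm or the gripper's body presses on something with over 40 N, if the wrist force passes 120 N, or if a joint passes its speed limit or range.

ROBOT

A 6-joint arm with a two-finger parallel gripper is mounted at the origin on the work surface. World frame = base frame: x ahead of the robot, y to its left, z up, the work surface at z = 0. Lengths are in m, angles in degrees, forces in N, time in s.
With the tool pointing down it reaches from about 0.4 to 0.825 m from the base axis. Payload 7 kg.
Tool frame: the origin (TCP) lies at the very end of the fingers, on their centre line; the grasp point (between the pads) lies 19 mm behind it (ctrl.grasp_offset is the distance from the TCP to the grasp point, in m); z points along the fingers, y is the line along which they close (so a half turn about z gives the same grasp; the last joint's range is limited). The gripper opens to 88 mm and grips with 3 to 60 N. Pads are 19 mm wide; open, the fingers measure 130 mm over their backs; the gripper's body (78 mm by 193 mm) begins 47 mm behind the grasp point.
Start: joints at [91.049, 20.546, 0.682, 0, -70.136, -16.507], TCP at [0.18, 0.651, 0.227] pointing down, gripper open.
Joint ranges: [-176.03, 176.03], [-82.01, 121.73], [-58.28, 71.71], [-173.87, 95.51], [-174.79, -0.11], [-173.66, 173.66]. Speed limits (degrees/s): [136.94, 136.94, 172.46, 180, 180, 180].

INTERFACE

Orientations are given as [roll, pitch, yaw] about the fixed x, y, z axes, in that order (R = Rz(yaw) Ry(pitch) Rx(roll)).
In Python, from plant import ctrl gives the robot as it stands. The module is installed in compiled form; this text tells all that it offers.
- The arm moves only by the tool jog_arm, never from a script. Its argument "plan" is a list that holds one entry, the list of rows, each a list of 7 numbers: the opening, from 0 (shut) to 1 (fully open), then the shift along the tool's x, y, z in m, then the turn, a rotation vector about the tool's x, y, z in degrees. A call has 1 to 20 rows; each row is the pose to reach, as a shift and turn from the pose commanded when the call began, along the tool's axes at that moment; what a row does not reach only later rows make up. A row lasts 1/8 s, in which the tool goes at most 62.5 mm and 10.7 degrees, less where a joint would pass 70% of its speed; a pose out of reach is approached as far as the arm can. A call with a gripper value outside its range is refused whole. The fingers move at their own pace and stop on an object; the grip force is fixed at half the most. Time passes only in rows, so rows that repeat a pose let the fingers close. It gives the time, the measured TCP pose, the force, the opening and the grip force at its end, in the units of the state.
- ctrl.get_obs(): the state, without advancing time (a new reading comes with each control period).
- ctrl.snapshot(name): name is "side" or "top"; returns a dict with "image" (384x512x3 uint8, red, green, blue), "vertical_fov" (degrees; the focal length in pixels is half the picture's height over the tangent of half this angle, whatever the lens; pixels are square), "cx", "cy" (the principal point, pixels), "R" (3x3) and "t" (3): a world point X has camera coordinates R X + t. Camera axes: x right, y down, z forward; pixel columns grow to the right and rows downward; lengths in m; the calibration is good to about 2 mm. A picture is of the moment at which its call begins. There is no depth.
- ctrl.close_job(): hands the job in; it is judged then, once.
The state is a dict: "clock": time; "joint_pos": joint angles; "qvel": joint speeds; "tau": joint torques, N m; "tool_pos": TCP position; "orientation": TCP orientation; "force": force on the tool from outside, world axes, zero at the start; "moment": the same for the moment, N m; "opening": finger opening in m; "gripper_force": force on a finger pad.
Only numpy, scipy, OpenCV 4.12 (cv2) and the standard library are available. Lean on these libraries where they do the work, as an engineer would, in place of code of your own. Each camera call takes 0.05 s, during which the arm holds its last target. There are 200 camera calls.

## Working session

There is one attempt and no reset: what is moved stays moved. The work goes in short steps, Python scripts to look and compute and a tool call to move; the robot and the scene stay as the last step left them, time stands still between calls to the robot, and variables do not carry over. Pictures are saved under pics/ and viewed, at most 10 in all, crops included, and the job is handed in when it is done.

Besides the shell and the picture viewer there is one more tool, called after "Call:" as name(argument=value, ...), one argument or row to a line, values as JSON. jog_arm: Moves the arm, as the interface text tells. Its arguments: {"type":"object","properties":{"plan":{"type":"array","items":{"type":"array","items":{"type":"array","items":{"type":"number"}}}}},"required":["plan"]}

```bash
mkdir -p pics; python3 - <<'E'
from plant import ctrl
import cv2
for n in("top","side"):
    s=ctrl.snapshot(n); cv2.imwrite(f"pics/{n}0.png",s["image"][:,:,::-1]); print(n,s["vertical_fov"],s["cx"],s["cy"],s["R"],s["t"])
print(ctrl.get_obs())
E
```

```text
top 50.761003919626354 257.6517151341477 190.37844317591973 [[ 0.01663064 -0.99976919  0.01360102]
 [-0.99619126 -0.01773254 -0.08537286]
 [ 0.08559433 -0.01212941 -0.99625624]] [-0.02042722  0.56032545  1.3402895 ]
side 42.533518257292954 256.32547018076707 202.06087544533656 [[ 0.95262027 -0.30385602 -0.01364362]
 [-0.23070692 -0.69260318 -0.68342897]
 [ 0.19821439  0.65419596 -0.72988951]] [-0.53869236  0.17594915  1.24421819]
{'clock': 0.1, 'joint_pos': array([ 9.10502663e+01,  2.05871143e+01,  6.39666860e-01, -1.68368868e-02,
       -7.01364114e+01, -1.65095180e+01]), 'qvel': array([-0.0054459 , -0.0437984 ,  0.07844982,  0.05235607,  0.02678444,
       -0.09344527]), 'tau': array([-2.08049451e-04, -5.84164417e+01,  2.93751258e+01,  7.01559439e+00,
        1.01602662e-02, -5.22772507e-05]), 'tool_pos': array([0.17980855, 0.65016055, 0.22572655]), 'orientation': array([ 1.79915100e+02, -8.65649750e-03, -1.54649778e+01]), 'force': array([ 0.05766045, -0.14098131,  0.5609964 ]), 'moment': array([-0.03278406,  0.01739359, -0.03130398]), 'gripper_force': 0.0, 'opening': 0.0873595476214541}
```

View pics/top0.png

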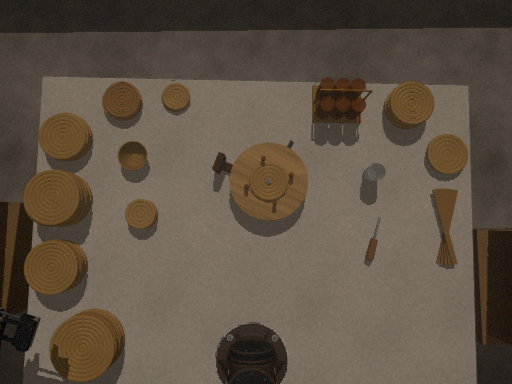

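View pics/side0.png

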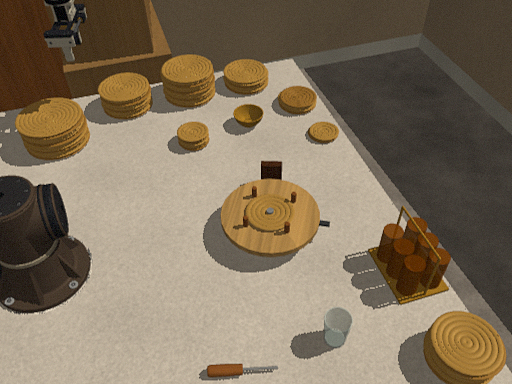

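Top view: wheel at about (269,181), block at (222,163), tab at (291,144), and awl, glass and bowl all clear. Side view: wheel (270,215), block (271,170), tab (324,223). Next I measure them.

```bash
cat > h.py <<'E'
import numpy as np, cv2
from plant import ctrl
def cam(s):
    f=s["image"].shape[0]/2/np.tan(np.radians(s["vertical_fov"]/2)); return f,s["cx"],s["cy"],np.array(s["R"]),np.array(s["t"])
def ray(s,uv,z):
    f,cx,cy,R,t=cam(s); uv=np.atleast_2d(uv).astype(float)
    d=np.c_[(uv[:,0]-cx)/f,(uv[:,1]-cy)/f,np.ones(len(uv))]@R; o=-R.T@t
    return o+d*((z-o[2])/d[:,2])[:,None]
def proj(s,X):
    f,cx,cy,R,t=cam(s); c=np.atleast_2d(X)@R.T+t; return np.c_[f*c[:,0]/c[:,2]+cx,f*c[:,1]/c[:,2]+cy]
def wheel(s):
    im=s["image"].astype(int); hsv=cv2.cvtColor(s["image"],cv2.COLOR_RGB2HSV)
    return im,hsv
E
python3 - <<'E'
from h import *
for n in("top","side"):
    s=ctrl.snapshot(n); print(n,"tcp",proj(s,[0.18,.65,.227]),"base",proj(s,[0,0,0]))
    c=ray(s,[(269,181)] if n=="top" else [(270,212)],.063);print(c)
    hsv=cv2.cvtColor(s["image"],cv2.COLOR_RGB2HSV)
    m=((hsv[:,:,1]>90)&(hsv[:,:,2]>(85))).astype(np.uint8)
    nl,lab,st,ce=cv2.connectedComponentsWithStats(m)
    p=(269,205) if n=="top" else (270,240)
    l=lab[p[1],p[0]]; print(l,st[l])
    cnt=max(cv2.findContours((lab==l).astype(np.uint8),cv2.RETR_EXTERNAL,cv2.CHAIN_APPROX_NONE)[0],key=len)
    e=cv2.fitEllipse(cv2.convexHull(cnt)); print(e)
    P=ray(s,cnt[:,0],.063)[:,:2]
    A=np.c_[2*P,np.ones(len(P))];w=np.ones(len(P))>0
    for _ in range(6):
        q=np.linalg.lstsq(A[w],(P[w]**2).sum(1),rcond=None)[0]; r=np.sqrt(q[2]+q[0]**2+q[1]**2); res=np.hypot(*(P-q[:2]).T)-r; w=abs(res)<.004
    print("circle",q[:2],r,w.sum(),len(w))
    x,y=(195,105) if n=="top" else (205,145)
    cr=s["image"][y:y+130,x:x+140,::-1]; cv2.imwrite(f"pics/{n}1.png",cv2.resize(np.clip(cr*1.6,0,255).astype(np.uint8),None,fx=4,fy=4))
E
```

```text
top tcp [[ 18.00335737 316.69975787]] base [[251.48362315 359.57123385]]
[[ 0.58880954 -0.04704097  0.063     ]]
24 [ 229  142   79   79 4544]
((268.3081359863281, 181.0381317138672), (77.99366760253906, 78.72850036621094), 108.75279235839844)
circle [ 0.58979498 -0.04502449] 0.12761858496112632 222 222
side tcp [[74.37111529 51.16231061]] base [[ 42.74803859 271.8201102 ]]
[[ 0.59038278 -0.0422401   0.063     ]]
359 [ 220  178  100   79 5808]
((269.98211669921875, 217.29583740234375), (78.29731750488281, 99.6902847290039), 91.28936004638672)
circle [ 0.5857241  -0.05075443] 0.13162102337167925 214 267
```

View pics/top1.png

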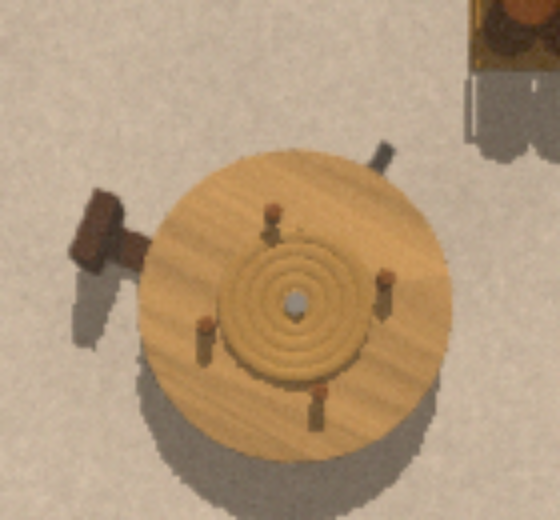

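View pics/side1.png

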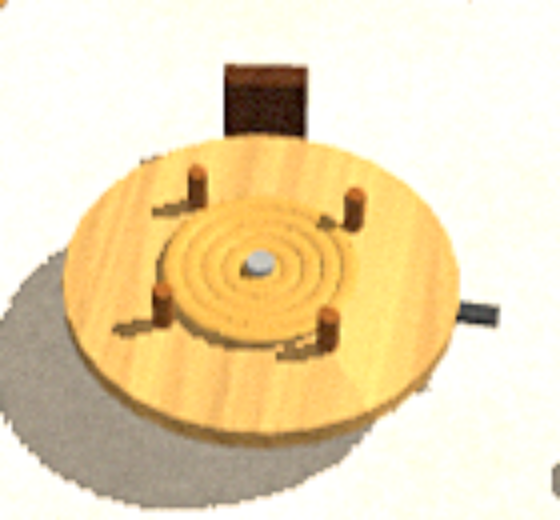

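Top crop: hub (269,181), tab end (291.7,142), four peg tops, and the block at upper left. Side crop: the block's inner top edge runs from (261.5,165.5) to (281.6,165.5).

```bash
python3 - <<'E'
from h import *
T=ctrl.snapshot("top");S=ctrl.snapshot("side")
t=lambda *p:np.array([(195+a/4-.4,105+b/4-.4) for a,b in p]); sd=lambda *p:np.array([(205+a/4-.4,145+b/4-.4) for a,b in p])
C=ray(T,t((295,303)),.073); print("hub nub",C, ray(S,sd((260,262)),.073))
pt=ray(T,t((386,276),(273,211),(205,324),(319,390)),.095); ps=ray(S,sd((329,310),(355,191),(198,168),(163,286)),.095)
print("pegs",pt,ps,"means",pt.mean(0),ps.mean(0))
c=((pt.mean(0)+ps.mean(0))/2)[:2]
for P in(pt,ps):
  d=P[:,:2]-P.mean(0)[:2]; print(np.degrees(np.arctan2(d[:,1],d[:,0])),np.hypot(*d.T))
for P in(ray(T,t((387,148)),.056),ray(S,sd((499,316)),.056),ray(S,sd((226,82),(306,82),(226,65),(307,65)),.078),ray(T,t((97,188),(123,200),(101,273),(71,260)),.078)):
  m=P[:,:2].mean(0); d=m-c; print("P",P[:,:2].round(4).tolist(),np.degrees(np.arctan2(d[1],d[0])),np.hypot(*d))
E
```

```text
hub nub [[ 0.58980257 -0.04449223  0.073     ]] [[ 0.58857415 -0.04413528  0.073     ]]
pegs [[ 0.61047132 -0.11639517  0.095     ]
 [ 0.66147897 -0.02487096  0.095     ]
 [ 0.56916379  0.02807211  0.095     ]
 [ 0.51793475 -0.06379297  0.095     ]] [[ 0.60966307 -0.11438848  0.095     ]
 [ 0.66112642 -0.02323769  0.095     ]
 [ 0.57008277  0.02955761  0.095     ]
 [ 0.51787354 -0.06300652  0.095     ]] means [ 0.58976221 -0.04424675  0.095     ] [ 0.58968645 -0.04276877  0.095     ]
[ -73.98467368   15.11870507  105.89842514 -164.77687483] [0.07506172 0.07428805 0.07519516 0.07443949]
[ -74.41481409   15.29053347  105.16534691 -164.26151825] [0.07435353 0.07406168 0.07493604 0.07461006]
P [[0.7229, -0.1199]] -29.84398214762819 0.15350819128106505
P [[0.7241, -0.1223]] -30.376683988850736 0.15580916233146036
P [[0.6193, 0.1211], [0.6727, 0.1032], [0.6248, 0.138], [0.6793, 0.1197]] 70.10936646235812 0.17438026381379224
P [[0.6806, 0.1185], [0.6711, 0.0971], [0.6109, 0.1135], [0.621, 0.1381]] 70.68739593769996 0.1698537058205119
```

Call:
jog_arm(
  plan=[
    [[0,0.04,0.047,-0.02,0,0,10],[0,0.08,0.095,-0.02,0,0,20],[0,0.12,0.14,-0.02,0,0,30],[0,0.16,0.19,-0.02,0,0,40],[0,0.2,0.235,-0.02,0,0,50],[0,0.24,0.285,-0.02,0,0,60],[0,0.28,0.33,-0.01,0,0,70],[0,0.32,0.38,0,0,0,80],[0,0.36,0.425,0.01,0,0,90],[0,0.4,0.475,0.02,0,0,100],[0,0.44,0.52,0.03,0,0,110],[0,0.475,0.562,0.04,0,0,120],[0,0.475,0.562,0.05,0,0,129.5],[0,0.475,0.562,0.06,0,0,129.5],[0,0.475,0.562,0.06,0,0,129.5],[0,0.475,0.562,0.06,0,0,129.5]],
  ],
)

```text
clock: 2.3
tool_pos: [0.4881, -0.0169, 0.1671]
orientation: [-180.0, 0.0, -144.7]
force: [1.0, 0.1, 0.5]
opening: 0.0006
gripper_force: 0.0
```

```bash
cat >> h.py <<'E'
C=np.array([.5897,-.0438]); B=70.3
def sample(s,r,z):
    a=np.arange(0,360,1.0); ar=np.radians(a); out=[]
    for rr in r:
        p=proj(s,np.c_[C[0]+rr*np.cos(ar),C[1]+rr*np.sin(ar),np.full(360,z)]).astype(np.float32)
        out.append(cv2.remap(s["image"],p[None,:,0],p[None,:,1],cv2.INTER_LINEAR)[0])
    return np.array(out).astype(float)   # r,360,3
def pegphase(s):
    # peg tops: redness r/b high and dark versus the pale disc
    m=sample(s,(.072,.075,.078),.092).mean(0); sc=((m[:,0]-m[:,1])/(m.sum(1)+1))
    f=np.clip(sc-np.median(sc)-.03,0,None); a=np.radians(np.arange(360))
    return f, (np.degrees(np.angle((f*np.exp(4j*a)).sum()))/4)%90
def tabscore(s):
    m=sample(s,(.136,.142,.148,.152),.055); v=m.max(2).mean(0); sat=(m.max(2)-m.min(2)).mean(0)
    return v,sat
E
python3 - <<'E'
from h import *
print(ctrl.get_obs()["tool_pos"],ctrl.get_obs()["clock"])
ims=[]
for n in("top","side"):
    s=ctrl.snapshot(n); f,p=pegphase(s); print(n,p, [(i,round(f[i],2)) for i in range(0,360) if f[i]>.02])
    v,sat=tabscore(s); print([(i*10,int(v[i*10]),int(sat[i*10])) for i in range(36)], np.argsort(v)[:14])
    ims.append(s["image"][60:330,120:400,::-1])
cv2.imwrite("pics/b.png",cv2.resize(np.hstack(ims),None,fx=1.4,fy=1.4))
E
```

```text
[ 0.4881094  -0.01692997  0.16706492] 2.3
top 14.693652031036832 [(12, np.float64(0.03)), (13, np.float64(0.03)), (14, np.float64(0.03)), (15, np.float64(0.03)), (16, np.float64(0.03)), (17, np.float64(0.02)), (102, np.float64(0.02)), (103, np.float64(0.02)), (283, np.float64(0.04)), (284, np.float64(0.05)), (285, np.float64(0.04)), (286, np.float64(0.04)), (287, np.float64(0.04)), (288, np.float64(0.04))]
[(0, 140, 30), (10, 140, 29), (20, 139, 30), (30, 140, 29), (40, 141, 29), (50, 140, 29), (60, 142, 30), (70, 60, 26), (80, 84, 18), (90, 115, 24), (100, 137, 28), (110, 59, 21), (120, 64, 23), (130, 64, 22), (140, 53, 17), (150, 44, 14), (160, 44, 14), (170, 46, 13), (180, 51, 13), (190, 66, 16), (200, 77, 18), (210, 83, 18), (220, 84, 17), (230, 107, 23), (240, 131, 26), (250, 140, 29), (260, 141, 29), (270, 139, 29), (280, 139, 29), (290, 134, 28), (300, 137, 29), (310, 137, 28), (320, 138, 29), (330, 61, 14), (340, 141, 29), (350, 142, 30)] [159 161 150 155 168 156 160 167 166 146 147 158 145 171]
side 15.661641440245155 [(10, np.float64(0.03)), (11, np.float64(0.05)), (12, np.
[... 948 characters left out ...]
(0.09)), (287, np.float64(0.09)), (288, np.float64(0.08)), (289, np.float64(0.04))]
[(0, 212, 38), (10, 202, 34), (20, 209, 37), (30, 210, 36), (40, 208, 39), (50, 209, 45), (60, 56, 33), (70, 59, 38), (80, 87, 35), (90, 92, 18), (100, 49, 10), (110, 203, 41), (120, 150, 31), (130, 206, 34), (140, 210, 36), (150, 204, 35), (160, 119, 19), (170, 116, 19), (180, 114, 19), (190, 114, 18), (200, 112, 19), (210, 111, 19), (220, 111, 22), (230, 110, 21), (240, 111, 24), (250, 112, 26), (260, 110, 24), (270, 113, 24), (280, 183, 35), (290, 203, 37), (300, 191, 35), (310, 211, 37), (320, 207, 36), (330, 56, 2), (340, 207, 37), (350, 207, 37)] [328  99  98  97  96 100 327 329  61 331  69 332  74  73]
```

View pics/b.png

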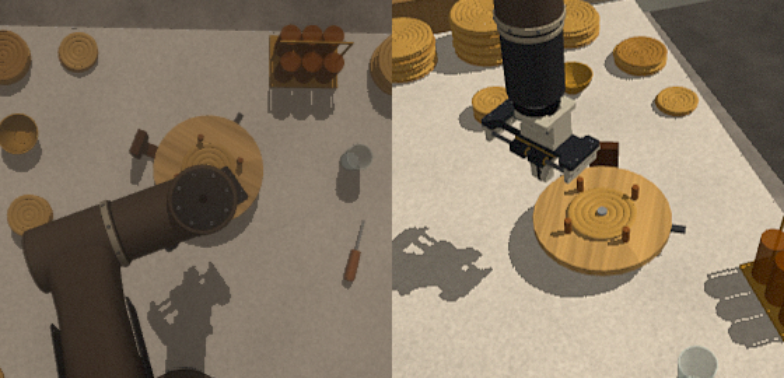

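Side view: all four pegs, the tab (677,229) and the block are visible with the arm here. Descend behind the near peg.

Call:
jog_arm(
  plan=[
    [[0,0,0,0.04,0,0,0],[0,0,0,0.07,0,0,0],[0,0,0,0.085,0,0,0],[0,0,0,0.085,0,0,0]],
  ],
)

```text
clock: 2.9
tool_pos: [0.4874, -0.0175, 0.081]
orientation: [180.0, -0.1, -144.9]
force: [0.2, -0.7, 0.8]
opening: 0.0005
gripper_force: 0.0
```

Call:
jog_arm(
  plan=[
    [[0,0,-0.008,0,0,0,0],[0,0,-0.024,0,0,0,0],[0,0,-0.048,0,0,0,0],[0,0,-0.077,0,0,0,0],[0,0,-0.08,-0.05,0,0,0],[0,0,-0.06,-0.085,0,0,0],[0,0,-0.03,-0.085,0,0,10],[0,0,0,-0.085,0,0,20],[0,0,0,-0.085,0,0,30],[0,0,0,-0.085,0,0,40],[0,0,0,-0.085,0,0,50],[0,0,0,-0.085,0,0,50]],
  ],
)

```text
clock: 4.4
tool_pos: [0.4886, -0.0183, 0.1672]
orientation: [180.0, 0.1, 165.1]
force: [-0.1, -0.3, 0.4]
opening: 0.0005
gripper_force: 0.0
```

```bash
cat > m.py <<'E'
from h import *
import json,sys
L=[]
for i in range(int(sys.argv[1])):
    t=ctrl.get_obs()["clock"]; s=ctrl.snapshot("side"); f,p=pegphase(s); v,sat=tabscore(s)
    # tab candidates: peg phase -0.4 bias, tab = peg+45+90k, darkest greyest window
    c=[(p-.4-45+90*k)%360 for k in range(4)]
    q=[np.mean([v[int(round(x+d))%360]+2*sat[int(round(x+d))%360] for d in(-1,0,1)]) for x in c]
    L.append((round(t,3),round(float(p),2),[int(x) for x in c],[int(x) for x in q])); print(*L[-1],"peak",round(float(f.max()),2))
E
python3 m.py 6
```

```text
4.4 47.06 [1, 91, 181, 271] [276, 290, 67, 191] peak 0.11
4.45 57.13 [11, 101, 191, 281] [276, 181, 55, 261] peak 0.1
4.5 64.63 [19, 109, 199, 289] [280, 57, 66, 270] peak 0.12
4.55 70.43 [25, 115, 205, 295] [281, 110, 70, 279] peak 0.11
4.6 78.58 [33, 123, 213, 303] [283, 135, 72, 282] peak 0.09
4.65 87.66 [42, 132, 222, 312] [281, 266, 65, 283] peak 0.1
```

Call:
jog_arm(
  plan=[
    [[0,0,0,0.04,0,0,0],[0,0,0,0.075,0,0,0],[0,0,0,0.09,0,0,0],[0,0,0,0.096,0,0,0],[0,0,0,0.096,0,0,0],[0,0,0,0.096,0,0,0],[0,0,0,0.096,0,0,0],[0,0,0,0.096,0,0,0],[0,0,0,0.096,0,0,0],[0,0,0,0.096,0,0,0],[0,0,0,0.096,0,0,0],[0,0,0,0.096,0,0,0]],
  ],
)

```text
clock: 6.2
tool_pos: [0.4879, -0.0177, 0.0705]
orientation: [-180.0, -0.0, 165.0]
force: [0.0, -0.2, 0.8]
opening: 0.0003
gripper_force: 0.0
```

```bash
python3 m.py 6; python3 -c "
from plant import ctrl;print(ctrl.get_obs()['tool_pos'])"
```

```text
6.2 44.1 [358, 88, 178, 268] [288, 121, 158, 158] peak 0.1
6.25 49.93 [4, 94, 184, 274] [281, 143, 151, 224] peak 0.1
6.3 55.78 [10, 100, 190, 280] [279, 236, 156, 256] peak 0.11
6.35 60.83 [15, 105, 195, 285] [284, 124, 155, 280] peak 0.1
6.4 65.41 [20, 110, 200, 290] [291, 106, 154, 284] peak 0.12
6.45 72.92 [27, 117, 207, 297] [288, 141, 154, 285] peak 0.11
[ 0.4879541  -0.01772613  0.0705494 ]
```

Call:
jog_arm(
  plan=[
    [[0,0,0,0.0055,0,0,0]],
  ],
)

```text
clock: 6.62
tool_pos: [0.4883, -0.0176, 0.0652]
orientation: [180.0, 0.0, 165.0]
force: [0.3, -0.1, -0.4]
opening: 0.0005
gripper_force: 0.0
```

Call:
jog_arm(
  plan=[
    [[0,0,0,0,0,0,0],[0,0,0,0,0,0,0],[0,0,0,0,0,0,0],[0,0,0,0,0,0,0],[0,0,0,0,0,0,0],[0,0,0,0,0,0,0],[0,0,0,0,0,0,0],[0,0,0,0,0,0,0],[0,0,0,0,0,0,0],[0,0,0,0,0,0,0]],
  ],
)

```text
clock: 7.88
tool_pos: [0.488, -0.0177, 0.0651]
orientation: [180.0, 0.0, 165.0]
force: [-0.2, -0.2, -0.5]
opening: 0.0005
gripper_force: 0.0
```

```bash
cat > tab.py <<'E'
from h import *
import sys
T=[];A=[]
for i in range(int(sys.argv[1])):
    t=ctrl.get_obs()["clock"]; s=ctrl.snapshot("side"); f,p=pegphase(s); v,sat=tabscore(s)
    i0=np.arange(285,415); w=np.clip(150-v[i0%360],0,None)*(v[i0%360]<130); 
    w[i0>412]=0; a=(w*i0).sum()/max(w.sum(),1); T.append(t);A.append(a); print(round(t,3),"tab",round(a-360,2),"n",(w>0).sum(),"peg->tab",round((p-45)%90-90,1))
o=ctrl.get_obs();print(o["clock"],o["tool_pos"],o["force"])
k=np.polyfit(T,A,1); print("rate",k[0],"res",np.round(np.polyval(k,T)-A,1))
E
python3 tab.py 5
```

```text
7.875 tab -67.58 n 6 peg->tab -71.4
7.925 tab -62.16 n 7 peg->tab -66.6
7.975 tab -56.73 n 7 peg->tab -59.6
8.025 tab -51.29 n 7 peg->tab -52.6
8.075 tab -50.0 n 10 peg->tab -45.7
8.125 [ 0.48795818 -0.01771988  0.06506264] [0.01540913 0.93949104 0.31465515]
rate 92.06212268301346 res [ 0.8  0.  -0.8 -1.7  1.7]
```

Call:
jog_arm(
  plan=[
    [[0,0,0,0,0,0,0],[0,0,0,0,0,0,0],[0,0,0,0,0,0,0],[0,0,0,0,0,0,0],[0,0,0,0,0,0,0],[0,0,0,0,0,0,0],[0,0,0,0,0,0,0],[0,0,0,0,0,0,0],[0,0,0,0,0,0,0],[0,0,0,0,0,0,0],[0,0,0,0,0,0,0],[0,0,0,0,0,0,0],[0,0,0,0,0,0,0],[0,0,0,0,0,0,0],[0,0,0,0,0,0,0],[0,0,0,0,0,0,0],[0,0,0,0,0,0,0],[0,0,0,0,0,0,0],[0,0,0,0,0,0,0],[0,0,0,0,0,0,0]],
  ],
)

```text
clock: 10.62
tool_pos: [0.488, -0.0177, 0.0651]
orientation: [180.0, 0.0, 165.0]
force: [0.2, -0.1, -0.0]
opening: 0.0005
gripper_force: 0.0
```

```bash
python3 m.py 4
```

```text
10.625 51.76 [6, 96, 186, 276] [286, 289, 82, 235] peak 0.1
10.675 54.94 [9, 99, 189, 279] [279, 283, 82, 258] peak 0.1
10.725 57.9 [12, 102, 192, 282] [284, 272, 133, 273] peak 0.1
10.775 60.7 [15, 105, 195, 285] [284, 198, 151, 283] peak 0.1
```

Call:
jog_arm(
  plan=[
    [[0,0,0,0,0,0,0],[0,0,0,0,0,0,0],[0,0,0,0,0,0,0],[0,0,0,0,0,0,0],[0,0,0,0,0,0,0],[0,0,0,0,0,0,0],[0,0,0,0,0,0,0],[0,0,0,0,0,0,0],[0,0,0,0,0,0,0],[0,0,0,0,0,0,0],[0,0,0,0,0,0,0],[0,0,0,0,0,0,0]],
  ],
)

```text
clock: 12.32
tool_pos: [0.488, -0.0177, 0.0651]
orientation: [180.0, 0.0, 165.0]
force: [0.3, 0.3, -0.4]
opening: 0.0006
gripper_force: 0.0
```

```bash
python3 tab.py 5
```

```text
12.325 tab -56.14 n 7 peg->tab -58.9
12.375 tab -53.1 n 7 peg->tab -54.8
12.425 tab -50.11 n 7 peg->tab -51.1
12.475 tab -49.7 n 9 peg->tab -47.0
12.525 tab -48.88 n 11 peg->tab -43.8
12.575 [ 0.48797088 -0.0177177   0.06507587] [9.39717133e-01 1.19360761e-04 3.03671654e-01]
rate 35.866553304278405 res [ 1.  -0.3 -1.5 -0.1  0.9]
```

Call:
jog_arm(
  plan=[
    [[0,0,0,0,0,0,0],[0,0,0,0,0,0,0],[0,0,0,0,0,0,0],[0,0,0,0,0,0,0],[0,0,0,0,0,0,0],[0,0,0,0,0,0,0],[0,0,0,0,0,0,0],[0,0,0,0,0,0,0],[0,0,0,0,0,0,0]],
  ],
)

```text
clock: 13.7
tool_pos: [0.4879, -0.0177, 0.065]
orientation: [-180.0, -0.0, 165.0]
force: [-0.3, 0.3, 0.1]
opening: 0.0003
gripper_force: 0.0
```

```bash
sed -i 's/arange(285,415)/arange(340,410)/' tab.py; python3 tab.py 5
```

```text
13.7 tab 19.68 n 7 peg->tab -73.9
13.75 tab 22.14 n 7 peg->tab -72.5
13.8 tab 24.55 n 6 peg->tab -71.0
13.85 tab 27.06 n 7 peg->tab -68.4
13.9 tab 29.49 n 6 peg->tab -65.8
13.95 [ 0.48795623 -0.01772146  0.0650594 ] [0.79639152 0.24409834 0.04589202]
rate 49.081965226984295 res [-0. -0.  0. -0.  0.]
```

Call:
jog_arm(
  plan=[
    [[0,0,0,0,0,0,0],[0,0,0,0,0,0,0],[0,0,0,0,0,0,0],[0,0,0,0,0,0,0],[0,0,0,0,0,0,0],[0,0,0,0,0,0,0],[0,0,0,0.004,0,0,0],[0,0,0,0.005,0,0,0],[0,0,0,0.005,0,0,0]],
  ],
)

```text
clock: 15.08
tool_pos: [0.4884, -0.0176, 0.063]
orientation: [180.0, 0.1, 165.1]
force: [-13.2, 3.0, 38.0]
opening: 0.0007
gripper_force: 19.0
```

```bash
python3 - <<'E'
from h import *
for i in range(2):
    s=ctrl.snapshot("side"); o=ctrl.get_obs(); print(o["clock"],o["tool_pos"],o["force"],pegphase(s)[1])
cv2.imwrite("pics/c.png",cv2.resize(s["image"][130:270,190:350,::-1],None,fx=4,fy=4))
E
```

```text
15.125 [ 0.48844447 -0.0176274   0.06301745] [-13.34073017   3.07124888  37.17412785] 23.111237713148366
15.175 [ 0.48844512 -0.0176336   0.06300869] [-12.45248933   2.52315943  38.10640472] 23.122715855345408
```

View pics/c.png

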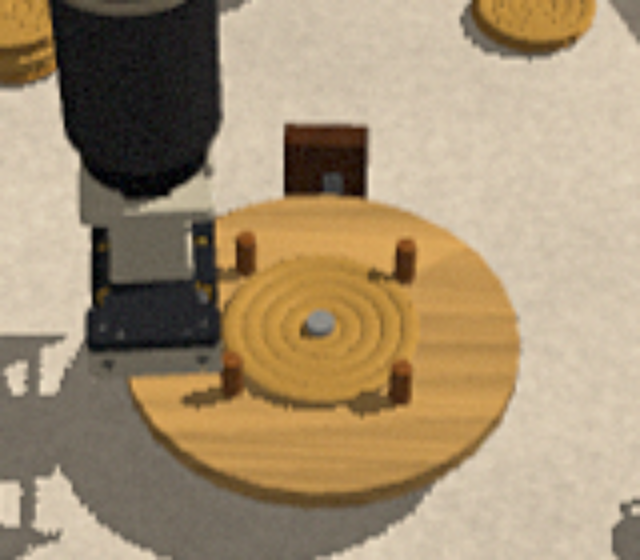

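The tab (333,185) stands at rest between the block's edges (285–368). Lift the finger straight up.

Call:
jog_arm(
  plan=[
    [[0,0,0,-0.002,0,0,0],[0,0,0,-0.006,0,0,0],[0,0,0,-0.03,0,0,0],[0,0,0,-0.07,0,0,0],[0,0,0,-0.11,0,0,0],[0,0,0,-0.13,0,0,0],[0,0,0,-0.13,0,0,0],[0,0,0,-0.13,0,0,0]],
  ],
)

```text
clock: 16.18
tool_pos: [0.4874, -0.0178, 0.1891]
orientation: [-180.0, -0.1, 165.0]
force: [-0.6, 0.8, -0.7]
opening: 0.0005
gripper_force: 0.0
```

```bash
python3 - <<'E'
from h import *
for i in range(3):
    s=ctrl.snapshot("side"); o=ctrl.get_obs(); print(o["clock"],o["tool_pos"],o["force"],pegphase(s)[1])
cv2.imwrite("pics/d.png",cv2.resize(s["image"][130:270,190:350,::-1],None,fx=4,fy=4))
E
```

```text
16.225 [ 0.48726432 -0.01788554  0.18889592] [-0.14003587 -0.18123413 -0.3838006 ] 22.957178308590873
16.275 [ 0.48729752 -0.01788112  0.18887576] [-0.36033299 -0.56748311 -0.27521471] 22.952268194368145
16.325 [ 0.48737711 -0.01787274  0.1889694 ] [ 0.30801286  0.316654   -0.22985246] 23.052447796172956
```

View pics/d.png

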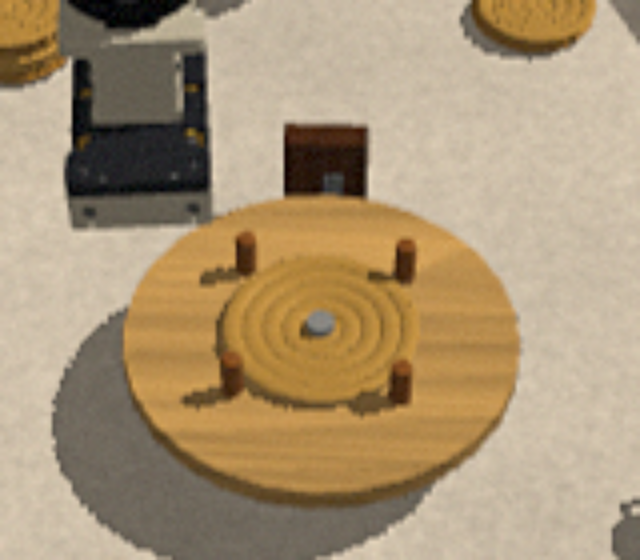

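The hand is clear and the wheel is still at rest, with the tab (333,184) well inside the block's width.

```bash
python3 -c "
from plant import ctrl;print(ctrl.close_job())"
```

```text
the job is handed in; nothing more can be done
None
```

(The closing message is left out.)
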